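# Close and clamp the pressure pot with its ball knob

### The arm

A 6-joint arm with a two-finger parallel gripper is mounted at the origin on a cart in front of the work surface, level with it; the furniture and walls round the work are solid. World frame = base frame: x ahead of the robot, y to its left, z up, the work surface at z = 0. Lengths are in m, angles in rad, forces in N, time in s.
With the tool pointing down it reaches from about 0.225 to 0.875 m from the base axis. Payload 3.4 kg.
Tool frame: the origin (TCP) lies on the centre line of the jaws, within the pads' length; the fingertips stand 17 mm ahead of it and the grasp point (between the pads) lies 2 mm behind it; z points along the fingers, y is the line along which they close (so a half turn about z gives the same grasp; the last joint's range is limited). The gripper opens to 85 mm and grips with 20 to 120 N. Pads are 22 mm wide; open, the fingers measure 114 mm over their backs; the gripper's body (76 mm by 85 mm) begins 54 mm behind the grasp point. The pads swing forward as they close: fully open they stand 13 mm farther back than shut.
Start: joints at [1.094, 0.276, 1.505, -0, 1.361, -0.121], TCP at [0.2, 0.539, 0.248] pointing down, gripper open.
Joint ranges: [-2.89, 2.89], [-0.75, 2.08], [0.22, 2.7], [-1.18, 4.32], [0.11, 2.71], [-2.7, 2.7]. Speed limits (rad/s): [2.57, 2.57, 3.14, 3.14, 3.14, 3.14].

### API

Orientations are given as a unit quaternion [w, x, y, z].
In Python, from workcell import status, viewer, ticket gives the robot as it stands. The module is installed in compiled form; this text tells all that it offers.
- The arm moves only by the tool step_arm, never from a script. Its argument "series" is a list of rows, each a list of 7 numbers: the turn, a rotation vector about the tool's x, y, z in degrees, then the shift along the tool's x, y, z in units of 25 mm (1.0 is 25 mm), then the closure, from -1 (fully open) to 1 (shut), so that 0 is half open. In form: [[wx, wy, wz, dx, dy, dz, jaw], ...]. A call has exactly 5 rows; each row is the pose to reach, as a shift and turn from the pose commanded when the call began, along the tool's axes at that moment; what a row does not reach only later rows make up. A row lasts 1/10 s, in which the tool goes at most 50 mm and 8.59 degrees, less where a joint would pass 70% of its speed; a pose out of reach is approached as far as the arm can. A call with a gripper value outside its range is refused whole. The fingers move at their own pace and stop on an object; "force" is the grip in N (left out, the last holds). Time passes only in rows, so rows that repeat a pose let the fingers close, or fill a call up. It gives the time, the measured TCP pose, the force, the opening and the grip force at its end, in the units of the state.
- status.observe(): the state, without advancing time (a new reading comes with each control period).
- viewer.get_image(name): name is "side" or "top"; returns a dict with "img" (400x640x3 uint8, red, green, blue), "range_z" (400x640 float32, m along the optical axis (not along the pixel's ray), 0 where there is no reading), "vfov" (degrees; the focal length in pixels is half the picture's height over the tangent of half this angle, whatever the lens; pixels are square), "cx", "cy" (the principal point, pixels), "k1" (the pictures are not rectified: a ray, as slopes to the right and down, at radius r is drawn at 1 + k1 r^2 times it, then the intrinsics apply), "R" (3x3) and "t" (3): a world point X has camera coordinates R X + t. Camera axes: x right, y down, z forward; pixel columns grow to the right and rows downward; lengths in m; the calibration is good to about 2 mm. A picture is of the moment at which its call begins.
- ticket.hand_in(): hands the job in; it is judged then, once.
Trained networks look in a picture, given as the dict that the camera call returned (one of the last four; its "shot" number tells which), for a name from the list of things; names that differ only in an ending like _2 or _b are one class to them, and where a whole thing is asked for, a point or a joint stands for the part that bears it (a point fixed in the world has none). Each returns a list of dicts, best first, with "conf" (0 to 1); they miss things now and then, are a little off and sometimes report something else, mostly with a low value. They report only what shows in the picture. A call takes as long as a camera call.
- viewer.look_for(target, picture): "xy" ([column, row] in pixels, amid what is visible of it).
- viewer.cut_out(target, picture): "region" (400x640 bool, what is visible of it) and "xy" ([column, row] in pixels, amid what is visible of it).
The state is a dict: "t": time; "q": joint angles; "qvel": joint speeds; "effort": joint torques, N m; "ee_pos": TCP position; "tcp_rot": TCP orientation; "wrist_force": force on the tool from outside, world axes, zero at the start; "torque": the same for the moment, N m; "gripper_width": opening from 0.0 (shut) to 1.0 (fully open); "finger_force": force on a finger pad.
Only numpy, scipy, OpenCV 4.12 (cv2) and the standard library are available. Lean on these libraries where they do the work, as an engineer would, in place of code of your own. Each camera call takes 0.05 s, during which the arm holds its last target. There are 200 camera calls.

### The job

Close the steel pressure pot: set its lid into the mouth with the cross bar clear of the two lugs, turn the lid clockwise by its ball knob until both bar ends are under the lugs and against their stops, then keep screwing the knob clockwise until the bar bites, and about an eighth of a turn more, so that it is clamped firmly but not forced. Do not drop the lid, keep the pot where it stands and leave the things around it alone.

Things in the scene. Friction and masses are not known exactly. Their poses are not given: they have to be found in the camera images.
- pot: Open steel pan, outside 160 mm, inner width 154 mm at the mouth, rim 105 mm high, about 3 kg, loose on the worktop. Origin: centre of its underside, z up. On its +y and -y sides a black handle (282 mm over both) and above each a steel hooked lug. It must stay where it stands.
- pot_mouth (a point): Centre of the pot's mouth, at rim height (105 mm); axes as the pot. The seated lid's plate rests on the rim: lid origin then 93 mm above the pot's, on its axis.
- lugs: The two lugs and handles, fixed to the pot; origin and axes as the pot. To drop in past the lugs the lid must be turned 0.45 to 2.6 rad counterclockwise of its closed position (bar along the pot's y, either way round). The bar end meets the stop within 0.05 rad of the closed position.
- lug_1 (a point): Lug on the pot's +y side: middle of its flange's underside, 141 mm above the worktop, 98.5 mm from the pot's axis. The flange reaches from 89 to 109 mm off the axis, is 40 mm wide along the pot's x, 6 mm thick. Open on the -x side, where a bar turned clockwise (seen from above) comes in; a stop web closes the +x side, its face at x = +13 mm.
- lug_2 (a point): The same lug on the pot's -y side, half a turn round: open on the +x side, its stop web's face at x = -13 mm.
- lid: Loose lid, right way up on the worktop front, 0.55 kg in all. Origin: centre of its plug's underside, z up. Black plug 142 mm wide, 12 mm deep, lower edge tapered, drops into the mouth with 3 to 6 mm play all round; on it a steel plate, 166 mm wide, 6 mm thick. Slippery: under its own weight it turns on the rim with 0.1 N m or less, more if pressed down. A valve 40 mm high stands at x = +50 mm.
- bar_middle (a point): Point on the lid's axis 30 mm above its origin: middle of the cross bar's underside when unscrewed. Steel bar, along the lid's y, 194 x 20 x 10 mm; never turns on the lid. The screw lifts it 2.5 mm per rad, clockwise; it starts an unknown 0 to 5.5 mm up, so 8 to 2.5 mm below the flanges: the knob turns 1.0 to 3.2 rad before the bar bites.
- knob_foot (a point): Lower end of the knob's screw, on the lid's axis 20 mm above its origin. Once the bar bites, the lid is held fast (before that it can be rocked) and the clamping force grows by about 90 N per rad of knob turn, as the bar is a spring. It seals from 40 N; above 130 N the bar is overstrained; 70 N is right. Let go, the screw holds up to 88 N by itself and eases back to that if tighter.
- ball_center (a point): Centre of the smooth black ball knob, 44 mm wide, on the lid's axis, 82 mm above the lid's origin; collar 23 mm wide and spindle below. Fingers that close above its widest part slide off: grip it at its centre's height with 40 N or more. It turns against 0.22 N m of dry friction either way (the lid turns with it until stopped), plus 0.0025 N m per N of clamping once the bar bites.
- bowl_1: White bowl, 114 mm across, 47 mm high, left of the pot; to be left alone. Origin: centre of underside.
- garlic_1: Garlic bulb, 56 mm, behind the pot; to be left alone. Origin: centre of underside.
- spice_jar_1: Spice jar with a yellow cap, 45 mm across, 100 mm high, behind the pot; to be left alone. Origin: centre of underside.
- glass_1: Drinking glass, 65 mm across, 88 mm high, right of the lid; to be left alone. Origin: centre of underside.

How it is judged:
By the outcome, as a careful person would: the job done as asked, in the order asked, and still so for the second after the job is handed in, with the robot touching nothing.
It also fails if it takes over 72 s, if anything falls off the work surface, if the arm or the gripper's body presses on something with over 40 N, if the wrist force passes 120 N, or if a joint passes its speed limit or range.

## Working session

There is one attempt and no reset: what is moved stays moved. The work goes in short steps, Python scripts to look and compute and a tool call to move; the robot and the scene stay as the last step left them, time stands still between calls to the robot, and variables do not carry over. Pictures are saved under pics/ and viewed, at most 10 in all, crops included, and the job is handed in when it is done.

Besides the shell and the picture viewer there is one more tool, called after "Emit:" by a JSON object that holds its "op" and its "data". step_arm: Moves the arm, as the interface text tells. Its arguments: {"type":"object","properties":{"series":{"type":"array"},"force":{"type":"number"}},"required":["series"]}

```bash
mkdir -p pics; cat > h.py <<'E'
import numpy as np, cv2
from workcell import status, viewer, ticket
def K(p):
    f=200/np.tan(np.radians(p["vfov"])/2); return np.array([[f,0,p["cx"]],[0,f,p["cy"]],[0,0,1.]])
def D(p): return np.array([p["k1"],0,0,0,0.])
def proj(p,X):
    return cv2.projectPoints(np.asarray(X,float).reshape(-1,1,3),cv2.Rodrigues(np.array(p["R"]))[0],np.array(p["t"],float),K(p),D(p))[0].reshape(-1,2)
def ray(p,uv):
    s=cv2.undistortPoints(np.asarray(uv,float).reshape(-1,1,2),K(p),D(p)).reshape(-1,2)
    return np.c_[s,np.ones(len(s))]
def atz(p,uv,z):
    R=np.array(p["R"]);c=-R.T@np.array(p["t"]);d=ray(p,uv)@R
    return c+d*((z-c[2])/d[:,2:3])
def cloud(p,mask=None):
    z=p["range_z"]; m=z>0
    if mask is not None: m&=mask
    v,u=np.nonzero(m); r=ray(p,np.c_[u,v])*z[v,u][:,None]
    return (r-np.array(p["t"]))@np.array(p["R"]), np.c_[u,v]
def save(p,n): cv2.imwrite(f"pics/{n}.png",p["img"][:,:,::-1])
E
python3 - <<'E'
from h import *
np.set_printoptions(precision=4,suppress=True)
s=status.observe();print(s)
P={}
for n in("top","side"):
    p=viewer.get_image(n);save(p,n+"0");P[n]=p
    print(n,p["vfov"],p["k1"],-np.array(p["R"]).T@p["t"],np.array(p["R"])[2])
    for t in["pot","lugs","lug_1","lid","ball_center","bar_middle","bowl_1","garlic_1","spice_jar_1","glass_1","pot_mouth"]:
        r=viewer.cut_out(t,p)
        for q in r[:2]:
            X,_=cloud(p,q["region"])
            print(t,round(q["conf"],2),np.round(q["xy"]),q["region"].sum(),np.median(X,0) if len(X) else None, np.percentile(X,[2,98],axis=0).round(3).tolist() if len(X) else None)
E
```

```text
{'t': 0.0, 'q': array([ 1.094 ,  0.2766,  1.5062, -0.    ,  1.3607, -0.121 ]), 'qvel': array([-0.0009,  0.    , -0.0012, -0.0005, -0.0005,  0.0001]), 'effort': array([ -0.0001, -41.6774, -24.5807,  -0.0005,   0.0112,  -0.    ]), 'ee_pos': array([0.2001, 0.5385, 0.2474]), 'tcp_rot': array([-0.0003,  0.177 ,  0.9842, -0.0009]), 'wrist_force': array([-0.0605,  0.0161, -0.0254]), 'torque': array([-0.0017, -0.0788, -0.0095]), 'finger_force': 0.0, 'gripper_width': 1.0014639058043295}
top 53.28626583177525 -0.0803839615841735 [ 0.3569 -0.0826  1.3265] [ 0.1669 -0.0077 -0.9859]
pot 0.98 [247. 221.] 3031 [0.4962 0.1463 0.0125] [[0.424, 0.002, 0.002], [0.57, 0.266, 0.148]]
pot 0.69 [372. 233.] 1991 [ 0.4558 -0.2576  0.0252] [[0.383, -0.333, 0.015], [0.533, -0.19, 0.102]]
lugs 0.97 [275. 225.] 744 [0.4922 0.0456 0.0915] [[0.444, -0.005, 0.077], [0.541, 0.271, 0.151]]
lugs 0.49 [465. 223.] 396 [ 0.496  -0.5725  0.0516] [[0.466, -0.59, 0.004], [0.522, -0.534, 0.09]]
lug_1 0.61 [249. 223.] 3170 [0.4961 0.145  0.0132] [[0.42, 0.002, 0.001], [0.571, 0.266, 0.148]]
lid 0.9 [374. 238.] 1997 [ 0.4562 -
[... 1579 characters left out ...]
77.] 291 [ 0.421  -0.224   0.0269] [[0.385, -0.311, 0.018], [0.457, -0.186, 0.052]]
ball_center 0.78 [343. 181.] 335 [ 0.4189 -0.2217  0.0263] [[0.38, -0.308, 0.017], [0.46, -0.183, 0.052]]
bar_middle 0.63 [344. 180.] 313 [ 0.417  -0.2229  0.0266] [[0.381, -0.309, 0.016], [0.453, -0.185, 0.051]]
bowl_1 0.69 [416. 309.] 1116 [0.425  0.3726 0.0213] [[0.38, 0.326, 0.009], [0.486, 0.432, 0.049]]
spice_jar_1 0.62 [302. 247.] 82 [0.6976 0.0992 0.1017] [[0.684, 0.078, 0.08], [0.708, 0.116, 0.106]]
glass_1 0.5 [301. 131.] 164 [ 0.5065 -0.5553  0.0599] [[0.486, -0.669, 0.002], [0.522, -0.533, 0.091]]
pot_mouth 0.83 [369. 244.] 2301 [0.4822 0.0923 0.0797] [[0.416, 0.015, 0.005], [0.567, 0.268, 0.149]]
```

```bash
python3 - <<'E'
import cv2
a=cv2.imread("pics/top0.png")[150:310,190:440]; cv2.imwrite("pics/c1.png",cv2.resize(a,None,fx=3.2,fy=3.2,interpolation=cv2.INTER_CUBIC))
b=cv2.imread("pics/side0.png");cv2.imwrite("pics/c2.png",cv2.resize(b[120:340,240:480],None,fx=2.6,fy=2.6,interpolation=cv2.INTER_CUBIC))
E
```

```text
(no output)
```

View pics/c1.png

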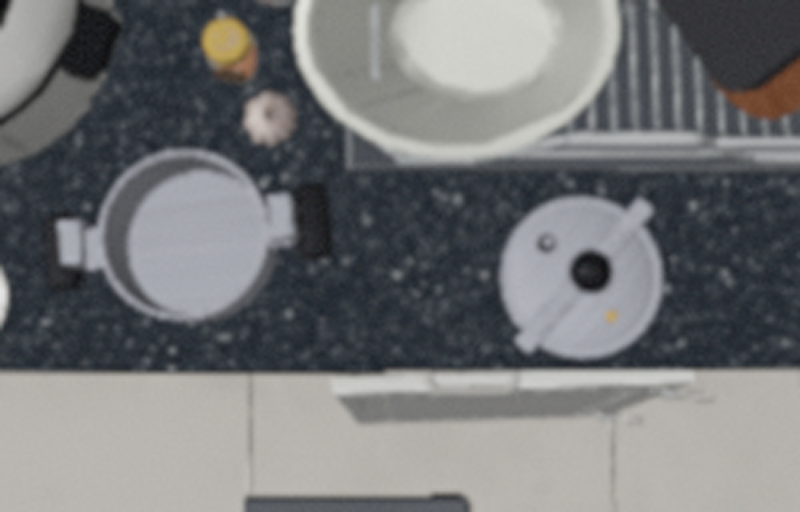

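View pics/c2.png

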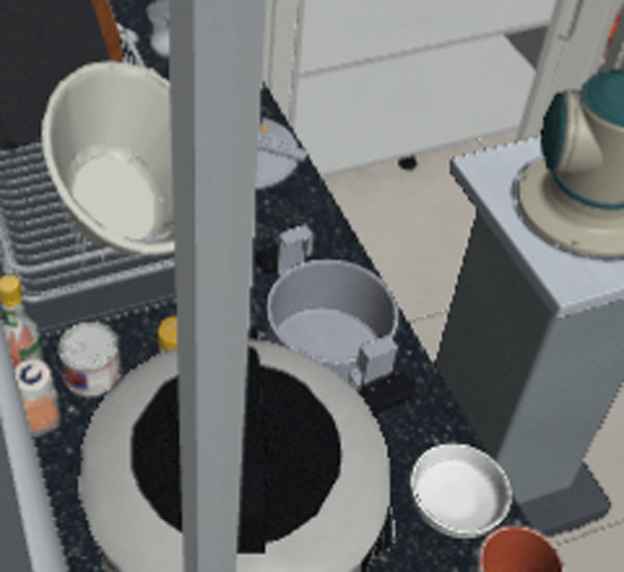

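```bash
cat >> h.py <<'E'
from scipy.optimize import least_squares
def fitc(X,r):
    f=least_squares(lambda c:np.hypot(X[:,0]-c[0],X[:,1]-c[1])-r,X[:,:2].mean(0),loss="soft_l1",f_scale=.002)
    return f.x,np.sqrt(np.mean(f.fun**2))
E
python3 - <<'E'
from h import *
np.set_printoptions(precision=4,suppress=True)
for n in("top","side"):
    p=viewer.get_image(n); C,uv=cloud(p)
    def box(c,r,z0,z1): return C[(np.hypot(C[:,0]-c[0],C[:,1]-c[1])<r)&(C[:,2]>z0)&(C[:,2]<z1)]
    tab=box((.47,0),.2,-.02,.02); print(n,"table z",np.median(tab[:,2]))
    rim=box((.495,.135),.095,.098,.112); rr=np.hypot(rim[:,0]-.495,rim[:,1]-.135); rim=rim[rr>.06]
    print("rim",len(rim),*fitc(rim,.0785),np.median(rim[:,2]))
    L=[]
    for y in(.23,.035):
        l=box((.495,y),.05,.138,.16); L.append((l[:,:2].min(0)+l[:,:2].max(0))/2); print("lug",len(l),l.mean(0),l.min(0),l.max(0))
    d=L[0]-L[1]; print("mid",(L[0]+L[1])/2,"len",np.hypot(*d),"pot yaw",np.arctan2(-d[0],d[1]))
    m=cv2.minAreaRect
    lid=box((.46,-.26),.12,.012,.024)
    print("plate",len(lid),(lid.min(0)+lid.max(0))/2,lid.max(0)-lid.min(0))
    bar=box((.46,-.26),.12,.030,.058)
    if len(bar)>10: print("bar",len(bar),m((bar[:,:2]*1000).astype(np.float32)),np.median(bar[:,2]))
    ball=box((.46,-.26),.05,.082,.12)
    if len(ball)>5:
        f=least_squares(lambda c:np.linalg.norm(ball-c,axis=1)-.022,[.46,-.26,.082]);print("ball",len(ball),f.x,ball[:,2].max())
    gl=box((.46,-.26),.16,.024,.2)
E
```

```text
top table z 0.001952328012343442
rim 328 [0.4939 0.1333] 0.0020932104096610927 0.1060368129942397
lug 96 [0.4822 0.2317 0.1477] [0.4613 0.22   0.1405] [0.5027 0.2439 0.1522]
lug 94 [0.5056 0.0349 0.1478] [0.4852 0.0244 0.1389] [0.527  0.0458 0.1548]
mid [0.4941 0.1335] len 0.19829676447226507 pot yaw 0.12183295709295221
plate 875 [ 0.4755 -0.2617  0.018 ] [0.1992 0.1622 0.0119]
bar 398 ((473.1103820800781, -263.06048583984375), (103.22510528564453, 209.02471923828125), 74.57465362548828) 0.0453498843519983
ball 152 [ 0.4585 -0.2599  0.0826] 0.10651516545044822
side table z 0.003860994111992313
rim 276 [0.4936 0.1337] 0.002432630993887178 0.10574165874837654
lug 97 [0.483  0.2329 0.1468] [0.4595 0.2205 0.1382] [0.5023 0.2437 0.1542]
lug 69 [0.5054 0.0372 0.1484] [0.485  0.022  0.1396] [0.5263 0.0482 0.1556]
mid [0.4933 0.1336] len 0.1985615849624274 pot yaw 0.12512806222863226
plate 120 [ 0.4213 -0.2508  0.0192] [0.092  0.1464 0.0096]
bar 112 ((425.4023132324219, -232.46580505371094), (58.67264175415039, 98.29661560058594), 18.62294578552246) 0.04647315948297386
```

```bash
python3 - <<'E'
from h import *
np.set_printoptions(precision=4,suppress=True)
p=viewer.get_image("top"); r=viewer.cut_out("lid",p)[0]
C,uv=cloud(p,r["region"])
d=np.hypot(C[:,0]-.4585,C[:,1]+.26)
pl=C[(C[:,2]>.012)&(C[:,2]<.026)&(d>.074)&(d<.09)];print("plate edge fit",fitc(pl[np.hypot(pl[:,0]-.4585,pl[:,1]+.26)>.079],.082),np.median(C[(d>.06)&(d<.075)&(C[:,2]<.03),2]))
bar=C[(C[:,2]>.034)&(C[:,2]<.055)&(d>.03)]; R=cv2.minAreaRect((bar[:,:2]*1000).astype(np.float32));print("bar",len(bar),R,np.median(bar[:,2]))
vx=(bar[:,:2]-[.4585,-.26]); u=np.linalg.svd(vx-vx.mean(0))[2][0];print("axis",u,np.arctan2(u[1],u[0]),bar.mean(0), "offaxis", np.abs(vx@[-u[1],u[0]]).max())
val=C[(d>.035)&(d<.065)&(C[:,2]>.03)&((C[:,:2]-[.4585,-.26])@[.7,.7]>.03)];print("valve",len(val),val.mean(0) if len(val) else 0,val[:,2].max() if len(val) else 0)
A,_=cloud(p)
dd=np.hypot(A[:,0]-.4585,A[:,1]+.26)
for z0,z1 in((.03,.1),(.1,.18),(.18,.3),(.3,1.2)):
    O=A[(A[:,2]>z0)&(A[:,2]<z1)&(A[:,0]>.1)&(A[:,0]<.72)&(dd>.11)]
    h={}
    for y0 in np.arange(-.6,.6,.1):
        o=O[(O[:,1]>y0)&(O[:,1]<y0+.1)]
        if len(o)>3: h[round(y0,1)]=(round(float(o[:,0].min()),3),round(float(o[:,0].max()),3))
    print(z0,z1,h)
E
```

```text
plate edge fit (array([ 0.4589, -0.2592]), np.float64(0.0018753492597827477)) 0.021399997478401944
bar 271 ((474.6785583496094, -244.21621704101562), (64.9748306274414, 187.0858154296875), 48.06454086303711) 0.045978632196731165
axis [-0.7426  0.6697] 2.4077994812343326 [ 0.4622 -0.2577  0.0458] offaxis 0.05504113136252373
valve 30 [ 0.4885 -0.2237  0.0384] 0.045783149314042315
0.03 0.1 {np.float64(-0.6): (0.462, 0.643), np.float64(-0.5): (0.576, 0.646), np.float64(-0.4): (0.576, 0.719), np.float64(-0.3): (0.577, 0.7), np.float64(-0.2): (0.575, 0.72), np.float64(-0.1): (0.472, 0.72), np.float64(-0.0): (0.421, 0.707), np.float64(0.1): (0.415, 0.708), np.float64(0.2): (0.441, 0.665), np.float64(0.3): (0.379, 0.59), np.float64(0.4): (0.383, 0.567), np.float64(0.5): (0.399, 0.494)}
0.1 0.18 {np.float64(-0.6): (0.583, 0.692), np.float64(-0.5): (0.58, 0.672), np.float64(-0.4): (0.575, 0.72), np.float64(-0.3): (0.576, 0.72), np.float64(-0.2): (0.557, 0.72), np.float64(-0.1): (0.1, 0.72), np.float64(-0.0): (0.1, 0.719), np.float64(0.1): (0.412, 0.703), np.float64(0.2): (0.449, 0.718), np.float64(0.3): (0.546, 0.587), np.float64(0.4): (0.399, 0.575), np.float64(0.5): (0.405, 0.461)}
0.18 0.3 {np.float64(-0.5): (0.606, 0.72), np.float64(-0.4): (0.673, 0.72), np.float64(-0.3): (0.57, 0.72), np.float64(-0.2): (0.556, 0.592), np.float64(0.1): (0.625, 0.689), np.float64(0.2): (0.572, 0.72), np.float64(0.3): (0.559, 0.703), np.float64(0.4): (0.168, 0.72), np.float64(0.5): (0.205, 0.719)}
0.3 1.2 {np.float64(-0.5): (0.657, 0.72), np.float64(0.2): (0.664, 0.715), np.float64(0.3): (0.128, 0.72), np.float64(0.4): (0.118, 0.72), np.float64(0.5): (0.158, 0.266)}
```

```bash
cat >> h.py <<'E'
from scipy.spatial.transform import Rotation as Ro
def go(pos,yaw,s=None):
    """shift (units) and turn (deg) in tool axes from measured pose to pos, tool-x yaw, pointing down"""
    s=s or status.observe(); w,x,y,z=s["tcp_rot"]; R=Ro.from_quat([x,y,z,w])
    T=Ro.from_euler("z",yaw)*Ro.from_euler("x",np.pi)
    d=R.inv().apply(np.array(pos)-s["ee_pos"])/.025
    X=R.as_matrix()[:,0]
    print("yaw now",np.arctan2(X[1],X[0]).round(4),"turn",np.degrees((R.inv()*T).as_rotvec()).round(2),"shift",d.round(3), "t",round(s["t"],2),"pos",s["ee_pos"].round(4),"q",s["q"].round(3))
E
python3 -c "
from h import *
go([.4587,-.2597,.2],3.555)"
```

```text
yaw now 2.7858 turn [  0.     0.   -44.07] shift [-20.817 -26.348   1.931] t 1.4 pos [0.2003 0.539  0.2483] q [ 1.094  0.276  1.505 -0.     1.361 -0.121]
```

Emit:
{"op": "step_arm", "data": {"series": [[0,0,0,-1.0,-1.27,0,-1],[0,0,0,-2.0,-2.54,0,-1],[0,0,0,-3.0,-3.8,0,-1],[0,0,0,-4.0,-5.07,0,-1],[0,0,0,-5.0,-6.33,0,-1]], "force": 80}}

```text
t: 1.9
ee_pos: [0.2625, 0.3456, 0.2484]
tcp_rot: [0.0, 0.177, 0.984, 0.0]
wrist_force: [0.8, -0.1, 1.0]
gripper_width: 1.003
finger_force: 0.0
```

Emit:
{"op": "step_arm", "data": {"series": [[0,0,0,-1.0,-1.27,0,-1],[0,0,0,-2.0,-2.54,0,-1],[0,0,0,-3.0,-3.8,0,-1],[0,0,0,-4.0,-5.07,0,-1],[0,0,0,-5.0,-6.33,0,-1]]}}

```text
t: 2.4
ee_pos: [0.3246, 0.1538, 0.2486]
tcp_rot: [0.001, 0.177, 0.984, 0.0]
wrist_force: [1.8, -0.4, 0.5]
gripper_width: 0.997
finger_force: 0.0
```

Emit:
{"op": "step_arm", "data": {"series": [[0,0,0,-1.0,-1.27,0,-1],[0,0,0,-2.0,-2.54,0,-1],[0,0,0,-3.0,-3.8,0,-1],[0,0,0,-4.0,-5.07,0,-1],[0,0,0,-5.0,-6.33,0,-1]]}}

```text
t: 2.9
ee_pos: [0.3867, -0.0384, 0.2486]
tcp_rot: [0.001, 0.177, 0.984, 0.0]
wrist_force: [0.3, 0.2, -1.1]
gripper_width: 1.001
finger_force: 0.0
```

Emit:
{"op": "step_arm", "data": {"series": [[0,0,-8,-1.2,-1.47,0,-1],[0,0,-16,-2.4,-2.94,0,-1],[0,0,-24,-3.6,-4.41,0,-1],[0,0,-32,-4.8,-5.88,0,-1],[0,0,-40,-5.8,-7.34,0,-1]]}}

```text
t: 3.4
ee_pos: [0.4592, -0.2616, 0.2483]
tcp_rot: [0.0, -0.173, 0.985, -0.0]
wrist_force: [0.3, -0.4, -0.3]
gripper_width: 1.004
finger_force: 0.0
```

```bash
python3 -c "
from h import *
go([.4587,-.2597,.2],3.555)
p=viewer.get_image('top'); r=viewer.cut_out('lid',p)[0]
C,uv=cloud(p,r['region']);e=C[:,:2]-[.4588,-.2597];d=np.hypot(*e.T)
b=(C[:,2]>.034)&(C[:,2]<.056)&(d>.03)&(d<.1)&(np.abs(e@[.67,.743])<.02)
f=np.polyfit(e[b]@[-.743,.67],e[b]@[.67,.743],1);print(b.sum(),f,np.arctan2(.67,-.743)-np.pi/2)"
```

```text
yaw now -2.794 turn [-0.04  0.05 -3.77] shift [-0.006  0.078  1.932] t 3.4 pos [ 0.4592 -0.2616  0.2483] q [-0.65   0.205  1.602  0.     1.333 -2.568]
57 [-0.0677703  -0.00124003] 0.8370154006430264
```

Emit:
{"op": "step_arm", "data": {"series": [[0,0,0,0,0.08,1.5,-1],[0,0,0,0,0.08,3.0,-1],[0,0,0,0,0.08,4.5,-1],[0,0,0,0,0.08,5.9,-1],[0,0,0,0,0.08,6.9,-1]]}}

```text
t: 4.0
ee_pos: [0.4566, -0.2556, 0.0738]
tcp_rot: [-0.001, -0.17, 0.985, 0.001]
wrist_force: [-0.7, 0.5, -0.1]
gripper_width: 1.002
finger_force: 0.0
```

Emit:
{"op": "step_arm", "data": {"series": [[0,0,0,0,0,0,0.5],[0,0,0,0,0,0,0.5],[0,0,0,0,0,0,0.5],[0,0,0,0,0,0,0.5],[0,0,0,0,0,0,0.5]], "force": 80}}

```text
t: 4.5
ee_pos: [0.4592, -0.2582, 0.0781]
tcp_rot: [0.002, -0.17, 0.985, -0.002]
wrist_force: [0.5, 0.8, 6.6]
gripper_width: 0.48
finger_force: 80.1
```

```bash
python3 -c "
from h import *
go([.4587,-.2597,.076],3.489); print(status.observe())"
```

```text
yaw now -2.7993 turn [-0.23  0.16 -0.29] shift [ 0.041 -0.049  0.084] t 4.5 pos [ 0.4592 -0.2582  0.0781] q [-0.644  0.357  1.858  0.     0.922 -2.558]
{'t': 4.5, 'q': array([-6.44407850e-01,  3.57079225e-01,  1.85788493e+00,  2.19881032e-04,
        9.21751541e-01, -2.55763781e+00]), 'qvel': array([-5.42044269e-05,  1.31905375e-03,  1.01277320e-03, -5.87581532e-04,
       -8.15334535e-04,  2.63524825e-04]), 'effort': array([-9.34150326e-02, -3.68369329e+01, -1.66433018e+01,  8.81592336e-03,
       -1.07276270e-01,  3.94405739e-02]), 'ee_pos': array([ 0.45923366, -0.25819111,  0.07810338]), 'tcp_rot': array([ 0.00173526, -0.17031572,  0.98538652, -0.00171544]), 'wrist_force': array([0.46214367, 0.76263512, 6.62169889]), 'torque': array([ 0.03160865, -0.01683529,  0.07485938]), 'finger_force': 80.10282754898071, 'gripper_width': 0.48004288896306224}
```

Emit:
{"op": "step_arm", "data": {"series": [[0,0,0,0,0,-0.1,0.5],[0,0,0,0,0,-0.2,0.5],[0,0,0,0,0,-0.4,0.5],[0,0,0,0,0,-0.6,0.5],[0,0,0,0,0,-0.6,0.5]]}}

```text
t: 5.0
ee_pos: [0.4582, -0.2576, 0.0914]
tcp_rot: [0.0, -0.17, 0.985, -0.0]
wrist_force: [0.1, 0.5, -5.5]
gripper_width: 0.481
finger_force: 81.4
```

```bash
python3 -c "
from h import *
print(status.observe())
p=viewer.get_image('top');save(p,'lift')
r=viewer.cut_out('lid',p)[0]; C,_=cloud(p,r['region']);d=np.hypot(C[:,0]-.459,C[:,1]+.258);m=(d<.082)&(d>.045)&(C[:,2]<.045)
A=np.c_[C[m,:2]-[.459,-.258],np.ones(m.sum())];print(m.sum(),np.linalg.lstsq(A,C[m,2],rcond=None)[0])
cv2.imwrite('pics/c3.png',cv2.resize(p['img'][190:300,310:440,::-1],None,fx=4,fy=4,interpolation=cv2.INTER_CUBIC))"
```

```text
{'t': 5.0, 'q': array([-6.44621829e-01,  3.40981923e-01,  1.84180400e+00,  1.46350206e-04,
        9.57553392e-01, -2.55775574e+00]), 'qvel': array([-0.00254513,  0.00624032,  0.00685785, -0.00055629, -0.01289543,
        0.00019248]), 'effort': array([ 5.15796407e-02, -4.28361976e+01, -2.03810102e+01, -9.38584824e-03,
        2.17298130e-01,  6.46172484e-04]), 'ee_pos': array([ 0.45816755, -0.25755358,  0.09138787]), 'tcp_rot': array([ 4.73050983e-04, -1.70292682e-01,  9.85393326e-01, -4.15354954e-04]), 'wrist_force': array([ 0.13824842,  0.5493516 , -5.46213633]), 'torque': array([-0.0190199 , -0.00803646,  0.02655182]), 'finger_force': 81.35537981987, 'gripper_width': 0.4812380515401888}
626 [-0.00702226 -0.00530088  0.0349988 ]
```

View pics/c3.png

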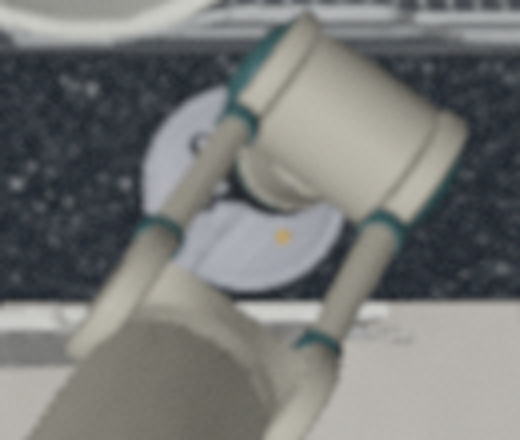

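Emit:
{"op": "step_arm", "data": {"series": [[0,0,0,0.1,0.05,-1.2,0.5],[0,0,0,0.3,0.1,-2.6,0.5],[0,0,0,0.6,0.2,-4.0,0.5],[0,0,0,0.9,0.3,-5.4,0.5],[0,0,0,1.1,0.4,-6.7,0.5]]}}

```text
t: 5.6
ee_pos: [0.4277, -0.2568, 0.2595]
tcp_rot: [-0.0, -0.17, 0.985, 0.0]
wrist_force: [1.6, -0.7, -5.6]
gripper_width: 0.479
finger_force: 83.0
```

```bash
python3 -c "
from h import *
go([.4937,.1335,.26],3.484+.17)"
```

```text
yaw now -2.7994 turn [ 0.03 -0.03 -9.75] shift [-7.727 13.821 -0.019] t 5.6 pos [ 0.4277 -0.2568  0.2595] q [-0.68   0.155  1.639 -0.     1.348 -2.593]
```

Emit:
{"op": "step_arm", "data": {"series": [[0,0,0,-0.4,0.7,0,0.5],[0,0,0,-0.9,1.6,0,0.5],[0,0,0,-1.5,2.7,0,0.5],[0,0,0,-2.2,3.9,0,0.5],[0,0,0,-2.9,5.2,0,0.5]]}}

```text
t: 6.1
ee_pos: [0.4529, -0.1092, 0.2579]
tcp_rot: [-0.0, -0.17, 0.985, 0.0]
wrist_force: [1.0, 1.4, -5.1]
gripper_width: 0.479
finger_force: 83.1
```

Emit:
{"op": "step_arm", "data": {"series": [[0,0,0,-0.7,1.3,0,0.5],[0,0,0,-1.4,2.5,0,0.5],[0,0,0,-2.1,3.7,0,0.5],[0,0,0,-2.7,4.8,0,0.5],[0,0,0,-3.2,5.7,0,0.5]]}}

```text
t: 6.6
ee_pos: [0.4802, 0.0527, 0.2579]
tcp_rot: [-0.0, -0.171, 0.985, 0.0]
wrist_force: [0.5, -1.0, -4.5]
gripper_width: 0.481
finger_force: 83.1
```

Emit:
{"op": "step_arm", "data": {"series": [[0,0,-2,-0.5,0.9,0,0.5],[0,0,-4,-1.0,1.7,0,0.5],[0,0,-6,-1.3,2.4,0,0.5],[0,0,-8,-1.5,2.8,0,0.5],[0,0,-10,-1.6,2.9,0,0.5]]}}

```text
t: 7.1
ee_pos: [0.4937, 0.1334, 0.2579]
tcp_rot: [-0.0, -0.257, 0.966, 0.0]
wrist_force: [0.1, -0.1, -5.8]
gripper_width: 0.478
finger_force: 83.1
```

```bash
cat >> h.py <<'E'
def lidpose(zt,c=(.4937,.1335),names=("top","side")):
    """measure the lid hanging/seated near c with plate top near zt"""
    for n in names:
        p=viewer.get_image(n); C,_=cloud(p); e=C[:,:2]-c; d=np.hypot(*e.T)
        m=(d<.095)&(abs(C[:,2]-zt)<.008); P=C[m]; dd=d[m]
        f=np.linalg.lstsq(np.c_[P[:,:2]-c,np.ones(len(P))],P[:,2],rcond=None)[0]
        ed=P[dd>.078]; print(n,"plate n",len(P),"tilt,z",f.round(4),"edge",len(ed),fitc(ed,.082) if len(ed)>20 else "")
        b=(d>.03)&(d<.1)&(abs(C[:,2]-zt-.0255)<.007); B=e[b]
        if len(B)>10:
            x=np.linalg.svd(B)[2][0]; k=abs(B@[-x[1],x[0]])<.012; x=np.linalg.svd(B[k])[2][0]; print("  bar n",k.sum(),len(B),"lid yaw",(np.arctan2(x[1],x[0])-np.pi/2)%np.pi,"top z",np.median(C[b][k,2]))
    return p
E
python3 -c "
from h import *
go([.4937,.1335,.26],3.484+.17)
p=lidpose(.18+.018+.003)
save(p,'side3')
p=viewer.get_image('side')
cv2.imwrite('pics/c4.png',cv2.resize(p['img'][120:320,260:480,::-1],None,fx=2.7,fy=2.7,interpolation=cv2.INTER_CUBIC))"
```

```text
yaw now -2.621 turn [ 0.03 -0.05  0.47] shift [-0.004  0.003 -0.085] t 7.1 pos [0.4937 0.1334 0.2579] q [ 0.128  0.175  1.618  0.     1.35  -1.964]
top plate n 1218 tilt,z [-0.0035  0.0057  0.2025] edge 231 (array([0.49347152, 0.13348494]), np.float64(0.002186322581543933))
  bar n 116 122 lid yaw 0.9896787068935455 top z 0.2252512256420437
side plate n 1032 tilt,z [-0.0118 -0.0168  0.2035] edge 130 (array([0.49207129, 0.13142027]), np.float64(0.0019577533893397237))
  bar n 255 283 lid yaw 1.0180846896271873 top z 0.22673884709587
```

View pics/c4.png

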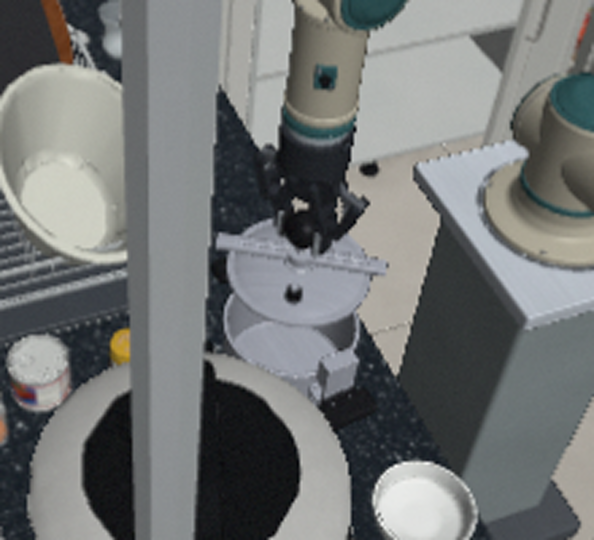

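Emit:
{"op": "step_arm", "data": {"series": [[0,0,0,0,0,0.5,0.5],[0,0,0,0,0,1.1,0.5],[0,0,0,0,0,1.7,0.5],[0,0,0,0,0,2.2,0.5],[0,0,0,0,0,2.5,0.5]]}}

```text
t: 7.75
ee_pos: [0.4932, 0.1318, 0.1941]
tcp_rot: [-0.001, -0.255, 0.967, 0.0]
wrist_force: [-0.0, 0.0, -5.1]
gripper_width: 0.479
finger_force: 83.1
```

Emit:
{"op": "step_arm", "data": {"series": [[0,0,0,0,0,0.2,0.5],[0,0,0,0,0,0.4,0.5],[0,0,0,0,0,0.6,0.5],[0,0,0,0,0,0.7,0.5],[0,0,0,0,0,0.7,0.5]]}}

```text
t: 8.25
ee_pos: [0.4939, 0.1326, 0.1781]
tcp_rot: [-0.0, -0.256, 0.967, 0.0]
wrist_force: [-0.5, 0.4, -5.1]
gripper_width: 0.481
finger_force: 83.1
```

```bash
python3 -c "
from h import *
go([.4937,.1335,.171],3.662)
lidpose(.178+.018-.078+.003)"
```

```text
yaw now -2.6247 turn [ 0.01 -0.01 -0.2 ] shift [-0.011  0.037  0.285] t 8.25 pos [0.4939 0.1326 0.1781] q [ 0.126  0.232  1.75   0.     1.159 -1.962]
top plate n 1055 tilt,z [-0.0034  0.0114  0.1229] edge 210 (array([0.49379221, 0.1334316 ]), np.float64(0.0025247436878771206))
  bar n 1 185 lid yaw 0.6625121820755244 top z 0.14331965411190625
side plate n 910 tilt,z [-0.0133 -0.0094  0.1238] edge 112 (array([0.49223243, 0.13126869]), np.float64(0.0032784958690505114))
  bar n 82 314 lid yaw 0.8963642434612695 top z 0.14680630921754356
```

Emit:
{"op": "step_arm", "data": {"series": [[0,0,0,0,0.03,0.08,0.5],[0,0,0,0,0.03,0.15,0.5],[0,0,0,0,0.03,0.22,0.5],[0,0,0,0,0.03,0.27,0.5],[0,0,0,0,0.03,0.3,0.5]]}}

```text
t: 8.85
ee_pos: [0.494, 0.1332, 0.1712]
tcp_rot: [0.0, -0.256, 0.967, -0.0]
wrist_force: [-1.4, 0.3, 0.7]
gripper_width: 0.481
finger_force: 83.7
```

```bash
python3 -c "
from h import *
go([.4937,.1335,.171],3.662);s=status.observe();print(s['wrist_force'],s['torque'])
lidpose(.111+.003)"
```

```text
yaw now -2.6246 turn [-0.02  0.04 -0.2 ] shift [0.004 0.017 0.007] t 8.85 pos [0.494  0.1332 0.1712] q [ 0.127  0.238  1.761 -0.     1.141 -1.96 ]
[-1.38111442  0.25833454  0.71790847] [-0.14281444  0.00784913  0.0152622 ]
top plate n 1038 tilt,z [0.0038 0.0122 0.1161] edge 195 (array([0.49402173, 0.13352139]), np.float64(0.0022306008224971443))
  bar n 36 128 lid yaw 0.9071720842868105 top z 0.13834879424255864
side plate n 896 tilt,z [-0.0155 -0.0175  0.1166] edge 132 (array([0.49219599, 0.13211119]), np.float64(0.0023928553349963494))
  bar n 219 275 lid yaw 0.9935428185205741 top z 0.1394183330055427
```

Emit:
{"op": "step_arm", "data": {"series": [[0,0,5,0,0,0,0.5],[0,0,12,0,0,0,0.5],[0,0,20,0,0,0,0.5],[0,0,27,0,0,0,0.5],[0,0,32,0,0,0,0.5]]}}

```text
t: 9.45
ee_pos: [0.4942, 0.1331, 0.1712]
tcp_rot: [0.001, 0.023, 1.0, -0.0]
wrist_force: [-0.6, 0.5, -3.0]
gripper_width: 0.48
finger_force: 83.4
```

```bash
python3 -c "
from h import *
go([.4937,.1335,.171],3.662);s=status.observe();print(s['wrist_force'],s['torque'],s['effort'][5])
lidpose(.111+.003)"
```

```text
yaw now 3.0959 turn [-2.000e-02  7.000e-02 -3.243e+01] shift [0.019 0.014 0.009] t 9.45 pos [0.4942 0.1331 0.1712] q [ 0.127  0.238  1.761 -0.     1.141 -1.398]
[-0.64644039  0.50857615 -2.9786179 ] [-0.15515012  0.0043485  -0.02437513] -0.5598119460046291
top plate n 1044 tilt,z [0.0028 0.0068 0.1159] edge 188 (array([0.49372027, 0.13400308]), np.float64(0.0020844247125543646))
  bar n 194 220 lid yaw 0.4444377583349981 top z 0.13920968354272295
side plate n 943 tilt,z [-0.0133 -0.0079  0.1164] edge 156 (array([0.49219974, 0.13247505]), np.float64(0.0030842854523748377))
  bar n 199 267 lid yaw 0.4330297799295524 top z 0.14023613573688604
```

Emit:
{"op": "step_arm", "data": {"series": [[0,0,4,0,0,0,0.5],[0,0,8,0,0,0,0.5],[0,0,12,0,0,0,0.5],[0,0,16,0,0,0,0.5],[0,0,20,0,0,0,0.5]]}}

```text
t: 10.05
ee_pos: [0.494, 0.1331, 0.1712]
tcp_rot: [0.0, 0.194, 0.981, 0.0]
wrist_force: [-1.2, -0.3, -1.5]
gripper_width: 0.483
finger_force: 83.5
```

```bash
cat >> h.py <<'E'
def tq():
    s=status.observe(); w,x,y,z=s["tcp_rot"]; X=Ro.from_quat([x,y,z,w]).as_matrix()[:,0]
    print("t",round(s["t"],2),"F",s["wrist_force"].round(2),"T",s["torque"].round(3),"pos",s["ee_pos"].round(4),"yaw",np.arctan2(X[1],X[0]).round(4),"q6",s["q"][5].round(3),"e6",s["effort"][5].round(3),"w",round(s["gripper_width"],3))
def potpose(p):
    C,_=cloud(p); L=[]
    for y in(.23,.035):
        k=(np.hypot(C[:,0]-.494,C[:,1]-y)<.045)&(abs(C[:,2]-.1475)<.0045)&(np.hypot(C[:,0]-.4937,C[:,1]-.1335)>.088); L.append((C[k,:2].min(0)+C[k,:2].max(0))/2)
    d=L[0]-L[1]; print("pot mid",(L[0]+L[1])/2,"yaw",np.arctan2(-d[0],d[1]))
E
python3 -c "
from h import *
tq()
lidpose(.111+.003);p=viewer.get_image('top');potpose(p)"
```

```text
t 10.05 F [-1.24 -0.31 -1.46] T [-0.218  0.074  0.048] pos [0.494  0.1331 0.1712] yaw 2.7504 q6 -1.052 e6 -0.542 w 0.483
top plate n 1079 tilt,z [0.0003 0.0057 0.1157] edge 180 (array([0.49402808, 0.13430685]), np.float64(0.002028100531927453))
  bar n 171 181 lid yaw 0.12047819065174048 top z 0.13945588391181143
side plate n 1044 tilt,z [-0.0075 -0.0081  0.1165] edge 169 (array([0.49265616, 0.1333933 ]), np.float64(0.0025481305132072497))
  bar n 185 218 lid yaw 0.09612591668452142 top z 0.14013872469253882
pot mid [0.49345666 0.13389469] yaw 0.13591458128123907
```

Emit:
{"op": "step_arm", "data": {"series": [[0,0,4,0,0,0,0.5],[0,0,8,0,0,0,0.5],[0,0,12,0,0,0,0.5],[0,0,16,0,0,0,0.5],[0,0,20,0,0,0,0.5]]}}

```text
t: 10.7
ee_pos: [0.4948, 0.133, 0.1712]
tcp_rot: [0.001, 0.361, 0.932, 0.0]
wrist_force: [2.2, -1.8, -2.9]
gripper_width: 0.479
finger_force: 83.4
```

```bash
python3 -c "
from h import *
tq()
lidpose(.111+.003);p=viewer.get_image('top');potpose(p);tq()"
```

```text
t 10.7 F [ 2.22 -1.78 -2.87] T [-0.218 -0.169  0.195] pos [0.4948 0.133  0.1712] yaw 2.4024 q6 -0.704 e6 -0.35 w 0.479
top plate n 1046 tilt,z [0.0062 0.0026 0.1155] edge 176 (array([0.4942238 , 0.13466638]), np.float64(0.001873264580998954))
  bar n 198 212 lid yaw 0.09444385084385587 top z 0.1400905415457408
side plate n 1029 tilt,z [-0.0076 -0.0069  0.1165] edge 161 (array([0.49323029, 0.13335557]), np.float64(0.002451021277737519))
  bar n 165 196 lid yaw 0.08366833856658129 top z 0.14083840122151173
pot mid [0.49338063 0.13366356] yaw 0.13439811701196447
t 10.85 F [ 2.38  0.3  -2.11] T [-0.166 -0.141  0.109] pos [0.4944 0.1332 0.1712] yaw 2.405 q6 -0.707 e6 0.205 w 0.478
```

Emit:
{"op": "step_arm", "data": {"series": [[0,0,6,0,0,0,0.5],[0,0,12,0,0,0,0.5],[0,0,18,0,0,0,0.5],[0,0,24,0,0,0,0.5],[0,0,30,0,0,0,0.5]]}}

```text
t: 11.35
ee_pos: [0.4937, 0.133, 0.1712]
tcp_rot: [0.0, 0.591, 0.807, -0.0]
wrist_force: [-0.4, -1.6, 0.4]
gripper_width: 0.479
finger_force: 83.5
```

```bash
python3 -c "
from h import *
tq()"
```

```text
t 11.35 F [-0.4  -1.63  0.44] T [-0.171  0.105  0.212] pos [0.4937 0.133  0.1712] yaw 1.8773 q6 -0.179 e6 -0.633 w 0.479
```

Emit:
{"op": "step_arm", "data": {"series": [[0,0,4,0,0,0,0.5],[0,0,8,0,0,0,0.5],[0,0,12,0,0,0,0.5],[0,0,16,0,0,0,0.5],[0,0,20,0,0,0,0.5]]}}

```text
t: 11.85
ee_pos: [0.4928, 0.133, 0.1711]
tcp_rot: [-0.0, 0.721, 0.692, -0.001]
wrist_force: [-2.4, -1.7, 0.9]
gripper_width: 0.482
finger_force: 83.7
```

```bash
python3 -c "
from h import *
tq();lidpose(.114)"
```

```text
t 11.85 F [-2.43 -1.72  0.95] T [-0.117  0.299  0.21 ] pos [0.4928 0.133  0.1711] yaw 1.5298 q6 0.168 e6 -0.317 w 0.482
top plate n 1075 tilt,z [0.0051 0.0027 0.1156] edge 177 (array([0.49440031, 0.1348824 ]), np.float64(0.0020091527591564753))
  bar n 184 196 lid yaw 0.0920508392552919 top z 0.1421710482268413
side plate n 980 tilt,z [-0.0064 -0.0066  0.1166] edge 157 (array([0.49286508, 0.13340642]), np.float64(0.002550744640378109))
  bar n 112 133 lid yaw 0.049000323091049625 top z 0.1426567958230669
```

Emit:
{"op": "step_arm", "data": {"series": [[0,0,6,0,0,0,0.5],[0,0,12,0,0,0,0.5],[0,0,18,0,0,0,0.5],[0,0,24,0,0,0,0.5],[0,0,30,0,0,0,0.5]]}}

```text
t: 12.45
ee_pos: [0.4916, 0.1334, 0.1711]
tcp_rot: [-0.001, 0.876, 0.482, -0.002]
wrist_force: [-5.5, -0.0, 5.4]
gripper_width: 0.482
finger_force: 84.1
```

```bash
python3 -c "
from h import *
tq()"
```

```text
t 12.45 F [-5.47 -0.03  5.38] T [0.081 0.792 0.433] pos [0.4916 0.1334 0.1711] yaw 1.0054 q6 0.693 e6 -0.484 w 0.482
```

Emit:
{"op": "step_arm", "data": {"series": [[0,0,3,0,0,0,0.5],[0,0,6,0,0,0,0.5],[0,0,9,0,0,0,0.5],[0,0,12,0,0,0,0.5],[0,0,15,0,0,0,0.5]]}}

```text
t: 12.95
ee_pos: [0.4914, 0.1338, 0.1711]
tcp_rot: [-0.001, 0.931, 0.364, -0.002]
wrist_force: [-4.3, 0.4, 4.2]
gripper_width: 0.475
finger_force: 84.0
```

```bash
python3 -c "
from h import *
tq();lidpose(.114)"
```

```text
t 12.95 F [-4.3   0.44  4.18] T [0.179 0.709 0.438] pos [0.4914 0.1338 0.1711] yaw 0.7459 q6 0.952 e6 -0.003 w 0.475
top plate n 883 tilt,z [0.0009 0.0153 0.1157] edge 149 (array([0.49443484, 0.13511903]), np.float64(0.001975053813033684))
  bar n 178 189 lid yaw 0.08711094027323085 top z 0.1423491112867416
side plate n 982 tilt,z [-0.009  -0.0083  0.1167] edge 146 (array([0.49306749, 0.13370399]), np.float64(0.001921246355044776))
  bar n 121 149 lid yaw 0.08545450060202753 top z 0.1427388397655743
```

```bash
python3 -c "
from h import *
tq()
for n in('top','side'):
    p=viewer.get_image(n); C,_=cloud(p); e=C[:,:2]-[.4937,.1335]; a=.10; s=e@[-np.sin(a),np.cos(a)]; o=e@[np.cos(a),np.sin(a)]
    for lo in(-.1,-.085,-.065,-.045,-.025,.025,.045,.065,.085):
        hi=lo+(.02 if abs(lo)<.085 else .015); k=(s>lo)&(s<hi)&(abs(o)<.008)&(C[:,2]>.12)&(C[:,2]<.152)
        if k.sum()>2: print(n,lo,k.sum(),np.percentile(C[k,2],[20,50,80]).round(4))
    cv2.imwrite(f'pics/d{n}.png',p['img'][:,:,::-1])
a=cv2.imread('pics/dtop.png')[180:270,190:310];b=cv2.imread('pics/dside.png')[190:280,315:435]
cv2.imwrite('pics/c5.png',cv2.resize(np.vstack([a,b]),None,fx=3.3,fy=3.3,interpolation=cv2.INTER_CUBIC))"
```

```text
t 13.05 F [-5.85  1.21  4.33] T [0.161 0.805 0.009] pos [0.4915 0.1338 0.1711] yaw 0.7462 q6 0.952 e6 0.145 w 0.476
top -0.1 25 [0.1447 0.1466 0.1484]
top -0.085 27 [0.1394 0.1423 0.1448]
top -0.065 37 [0.1404 0.1424 0.144 ]
top -0.045 32 [0.1407 0.1426 0.1445]
top -0.025 20 [0.1393 0.142  0.144 ]
top 0.065 20 [0.1387 0.141  0.1447]
top 0.085 26 [0.143  0.1462 0.1489]
side -0.1 3 [0.1405 0.1431 0.1457]
side -0.085 6 [0.1379 0.1391 0.1412]
side -0.065 13 [0.1206 0.1393 0.1436]
side -0.045 8 [0.1213 0.1215 0.1225]
side -0.025 7 [0.1232 0.1379 0.1417]
side 0.025 30 [0.1393 0.1435 0.145 ]
side 0.045 30 [0.1399 0.1436 0.1454]
side 0.065 27 [0.1419 0.1428 0.1443]
side 0.085 13 [0.1462 0.1477 0.1486]
```

View pics/c5.png

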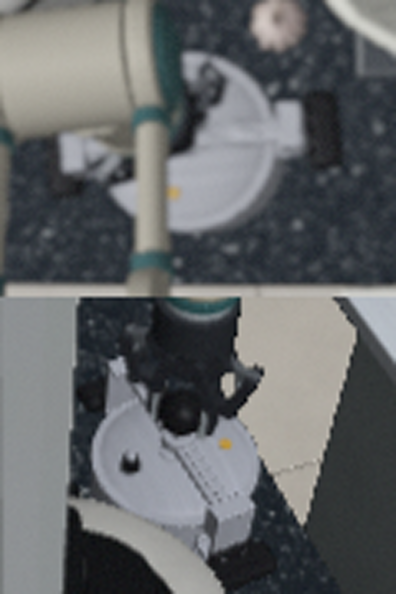

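Emit:
{"op": "step_arm", "data": {"series": [[0,0,0.6,0,0,0,0.5],[0,0,1.2,0,0,0,0.5],[0,0,1.8,0,0,0,0.5],[0,0,2.4,0,0,0,0.5],[0,0,3.0,0,0,0,0.5]]}}

```text
t: 13.65
ee_pos: [0.4916, 0.1338, 0.1711]
tcp_rot: [-0.001, 0.94, 0.341, -0.002]
wrist_force: [-5.5, 1.5, 4.6]
gripper_width: 0.481
finger_force: 84.0
```

```bash
python3 -c "
from h import *
tq()"
```

```text
t 13.65 F [-5.48  1.52  4.63] T [0.198 0.735 0.422] pos [0.4916 0.1338 0.1711] yaw 0.6954 q6 1.003 e6 0.339 w 0.481
```

Emit:
{"op": "step_arm", "data": {"series": [[0,0,0,0,0,0,0.5],[0,0,0,0,0,0,0.5],[0,0,1,0,0,0,0.5],[0,0,2,0,0,0,0.5],[0,0,3,0,0,0,0.5]], "force": 120}}

```text
t: 14.15
ee_pos: [0.4924, 0.1338, 0.1713]
tcp_rot: [-0.001, 0.949, 0.315, -0.001]
wrist_force: [-4.5, 1.2, 5.4]
gripper_width: 0.474
finger_force: 120.1
```

```bash
python3 -c "
from h import *
tq()
for i in range(4): viewer.get_image('top'); tq()"
```

```text
t 14.15 F [-4.52  1.21  5.44] T [0.244 0.758 0.478] pos [0.4924 0.1338 0.1713] yaw 0.6418 q6 1.056 e6 0.291 w 0.474
t 14.2 F [-4.36  1.33  5.83] T [0.231 0.798 0.217] pos [0.4925 0.1338 0.1713] yaw 0.6407 q6 1.057 e6 0.233 w 0.469
t 14.25 F [-4.89  0.88  5.76] T [0.242 0.736 0.145] pos [0.4925 0.1337 0.1713] yaw 0.6413 q6 1.057 e6 0.187 w 0.47
t 14.3 F [-4.77  1.61  6.56] T [0.317 0.797 0.209] pos [0.4925 0.1338 0.1713] yaw 0.6413 q6 1.057 e6 0.16 w 0.471
t 14.35 F [-4.02  1.33  5.04] T [0.232 0.788 0.162] pos [0.4925 0.1338 0.1713] yaw 0.6413 q6 1.057 e6 0.159 w 0.47
```

Emit:
{"op": "step_arm", "data": {"series": [[0,0,0,0,0,0,0],[0,0,0,0,0,0,-0.6],[0,0,0,0,0,0,-0.6],[0,0,0,0,0,0,-0.6],[0,0,0,0,0,0,-0.6]]}}

```text
t: 14.85
ee_pos: [0.4942, 0.133, 0.1708]
tcp_rot: [0.0, 0.949, 0.314, 0.0]
wrist_force: [0.4, 1.1, -0.4]
gripper_width: 0.798
finger_force: 0.0
```

Emit:
{"op": "step_arm", "data": {"series": [[0,0,0,0,0,-0.3,-0.6],[0,0,0,0,0,-1.0,-0.6],[0,0,0,0,0,-2.0,-0.6],[0,0,0,0,0,-3.2,-0.6],[0,0,0,0,0,-4.4,-0.6]]}}

```text
t: 15.35
ee_pos: [0.4937, 0.1331, 0.2824]
tcp_rot: [0.0, 0.949, 0.314, 0.0]
wrist_force: [0.3, 0.2, 0.0]
gripper_width: 0.802
finger_force: 0.0
```

```bash
python3 -c "
from h import *
go([.3,-.05,.3],.64); lidpose(.114); potpose(viewer.get_image('top')); tq()"
```

```text
yaw now 0.6391 turn [ 0.01 -0.02 -0.05] shift [-10.586   1.259  -0.71 ] t 15.35 pos [0.4937 0.1331 0.2824] q [0.127 0.161 1.574 0.    1.406 1.059]
top plate n 1066 tilt,z [0.022  0.0436 0.1175] edge 130 (array([0.49516574, 0.13534544]), np.float64(0.0016705594807843106))
  bar n 143 150 lid yaw 0.06104081321984722 top z 0.14253026060598623
side plate n 1042 tilt,z [-0.0043 -0.0047  0.1164] edge 173 (array([0.49387206, 0.13355395]), np.float64(0.002303549971737228))
  bar n 177 207 lid yaw 0.040566875730192686 top z 0.14295788482391514
pot mid [0.50251133 0.13838213] yaw 0.012113275772572351
t 15.5 F [ 0.01 -0.32  0.15] T [-0.042 -0.03  -0.015] pos [0.4951 0.1333 0.2835] yaw 0.6391 q6 1.059 e6 -0.0 w 0.803
```

Emit:
{"op": "step_arm", "data": {"series": [[0,0,0,-1.4,0.2,-0.2,-0.6],[0,0,0,-3.0,0.4,-0.4,-0.6],[0,0,0,-4.6,0.6,-0.7,-0.6],[0,0,0,-6.2,0.8,-0.7,-0.6],[0,0,0,-7.6,1.0,-0.7,-0.6]]}}

```text
t: 16.0
ee_pos: [0.354, -0.001, 0.2975]
tcp_rot: [-0.0, 0.949, 0.314, -0.001]
wrist_force: [-0.6, -1.1, 0.0]
gripper_width: 0.804
finger_force: 0.0
```

```bash
python3 -c "
from h import *
lidpose(.114)
for n in('top','side'):
    p=viewer.get_image(n); potpose(p); cv2.imwrite(f'pics/e{n}.png',p['img'][:,:,::-1])
    C,_=cloud(p)
    for c in((.4937,.1335),):
        k=(np.hypot(C[:,0]-c[0],C[:,1]-c[1])<.03)&(C[:,2]>.18)&(C[:,2]<.21); print('ball',k.sum(),least_squares(lambda x:np.linalg.norm(C[k]-x,axis=1)-.022,[*c,.175]).x if k.sum()>8 else '')
a=cv2.imread('pics/etop.png')[160:270,180:320];b=cv2.imread('pics/eside.png')[190:300,310:450]
cv2.imwrite('pics/c6.png',cv2.resize(np.hstack([a,b]),None,fx=2.8,fy=2.8,interpolation=cv2.INTER_CUBIC))"
```

```text
top plate n 1499 tilt,z [-0.0097  0.0016  0.1161] edge 232 (array([0.49392326, 0.13392614]), np.float64(0.0022225225034867165))
  bar n 263 302 lid yaw 0.03390629189114991 top z 0.14211770524057235
side plate n 1044 tilt,z [-0.0042 -0.0064  0.1164] edge 166 (array([0.49375159, 0.13414047]), np.float64(0.0025228041681444324))
  bar n 179 211 lid yaw 0.03497264611062323 top z 0.142707514863747
pot mid [0.4963885  0.13288131] yaw 0.07265239067270045
ball 172 [0.49554309 0.13445905 0.17591581]
pot mid [0.49485562 0.1324383 ] yaw 0.07428045643387142
ball 126 [0.49414257 0.13410522 0.17654621]
```

View pics/c6.png

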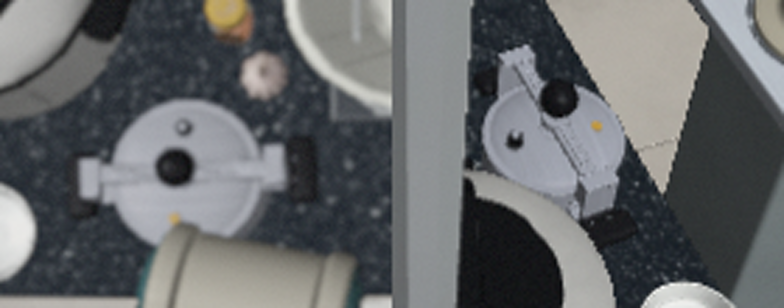

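```bash
python3 - <<'E'
from h import *
for n in("top","side","top","side"):
    p=viewer.get_image(n);C,_=cloud(p);L=[];M=[]
    for y in(.23,.035):
        l=C[(np.hypot(C[:,0]-.495,C[:,1]-y)<.05)&(C[:,2]>.138)&(C[:,2]<.16)&(np.hypot(C[:,0]-.4937,C[:,1]-.1335)>.085)]; L.append((l[:,:2].min(0)+l[:,:2].max(0))/2)
        l=l[l[:,2]>.1445]; M.append(l.mean(0)[:2])
    for L in(L,M):
        d=L[0]-L[1]; print(n,(L[0]+L[1])/2,np.hypot(*d),np.arctan2(-d[0],d[1]))
# image-based shift of lugs/handles between start and now
a=cv2.imread("pics/top0.png",0);b=cv2.imread("pics/etop.png",0)
for nm,(x,y,w,h) in dict(rightlug=(272,205,26,26),lefthandle=(205,215,18,28),ref=(262,172,26,22)).items():
    t=a[y:y+h,x:x+w];s=b[y-8:y+h+8,x-8:x+w+8];r=cv2.matchTemplate(s,t,cv2.TM_CCOEFF_NORMED);_,v,_,m=cv2.minMaxLoc(r);print(nm,v,m[0]-8,m[1]-8)
E
```

```text
top [0.49581896 0.13441379] 0.1957406079619132 0.07798386922952862
top [0.49530404 0.13281439] 0.19783921585319203 0.0673855426295668
side [0.49544482 0.13362299] 0.19475195850850308 0.07403224160082715
side [0.49486881 0.13429948] 0.1962421595212631 0.07323508458202689
top [0.49656301 0.13429696] 0.19541500329531228 0.07224914067929487
top [0.49529126 0.13260387] 0.19789300723379874 0.06877649020416601
side [0.49476427 0.13295242] 0.1952356257437003 0.07665151845250183
side [0.49533588 0.13427399] 0.19706554633645296 0.07184681475867259
rightlug 0.9879656434059143 0 1
lefthandle 0.9739145636558533 0 -2
ref 0.9988904595375061 0 0
```

```bash
python3 -c "
from h import *
tq(); print(ticket.hand_in())"
```

```text
t 16.4 F [-0.12 -0.22  1.17] T [-0.058 -0.019 -0.018] pos [3.567e-01 3.000e-04 2.980e-01] yaw 0.6403 q6 0.735 e6 0.002 w 0.8
the job is handed in; nothing more can be done
None
```

The pot is closed and handed in at 16.4 s: the lid is seated, both bar ends are under the lugs at their stops, and the knob is clamped at an estimated 80 N (judged from torque and angle, not measured directly); the last of the tightening turned the pot about 0.05 rad (3°) and shifted it about 1.5 mm, which I left uncorrected.

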